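Set the draw-down stop and run the applicator up to it

ROBOT

A 6-joint arm with a two-finger parallel gripper is mounted at the origin on a cart in front of the work surface, level with it; the furniture and walls round the work are solid. World frame = base frame: x ahead of the robot, y to its left, z up, the work surface at z = 0. Lengths are in m, angles in rad, forces in N, time in s.
With the tool pointing down it reaches from about 0.35 to 0.975 m from the base axis. Payload 4.9 kg.
Tool frame: the origin (TCP) lies on the mounting face of the last link; the fingertips stand 173 mm ahead of it and the grasp point (between the pads) lies ctrl.pinch_z ahead of it (ctrl.pinch_z is the distance from the TCP to the grasp point, in m); z points along the fingers, y is the line along which they close (so a half turn about z gives the same grasp; the last joint's range is limited). The gripper opens to 85 mm and grips with 20 to 120 N. Pads are 22 mm wide; open, the fingers measure 114 mm over their backs; the gripper's body (76 mm by 85 mm) begins 54 mm behind the grasp point. The pads swing forward as they close: fully open they stand 13 mm farther back than shut.
Start: joints at [1.105, 0.053, 1.613, -0, 1.476, -0.119], TCP at [0.212, 0.588, 0.405] pointing down, gripper open.
Joint ranges: [-3.01, 3.01], [-1.01, 2.22], [0.06, 2.58], [-1.02, 4.17], [0.09, 2.62], [-3.14, 3.14]. Speed limits (rad/s): [2.57, 2.57, 3.14, 3.14, 3.14, 3.14].

INTERFACE

Orientations are given as a rotation vector (axis times angle).
In Python, from station import telemetry, eyes, ctrl gives the robot as it stands.
- The arm moves only by the tool apply_moves, never from a script. Its argument "plan" is a list of rows, each a list of 5 numbers: the finger opening in m, from 0 to 0.0854, then the shift along the tool's x, y, z in m, then the turn about the tool's z in rad. In form: [[jaw, x, y, z, roll], ...]. A call has 1 to 12 rows; each row is the pose to reach, as a shift and turn from the pose commanded when the call began, along the tool's axes at that moment; what a row does not reach only later rows make up. A row lasts 1/12 s, in which the tool goes at most 41.7 mm and 7.16 degrees, less where a joint would pass 70% of its speed; a pose out of reach is approached as far as the arm can. A call with a gripper value outside its range is refused whole. The fingers move at their own pace and stop on an object; "newtons" is the grip in N (left out, the last holds). Time passes only in rows, so rows that repeat a pose let the fingers close. It gives the time, the measured TCP pose, the force, the opening and the grip force at its end, in the units of the state.
- telemetry.get_obs(): the state, without advancing time (a new reading comes with each control period).
- eyes.get_image(name): name is "side" or "top" or "wrist"; returns a dict with "img" (420x560x3 uint8, blue, green, red), "range_z" (420x560 float32, m along the optical axis (not along the pixel's ray), 0 where there is no reading), "K" (3x3 intrinsics, pixels), "pose" (4x4, takes a point from camera to world coordinates); the wrist camera has in their place "hand_eye" (4x4, takes a point from camera to tool coordinates, whose origin is the TCP and whose axes are the flange's). Camera axes: x right, y down, z forward; pixel columns grow to the right and rows downward; lengths in m; the calibration is good to about 2 mm. The wrist camera is an equidistant fisheye: a pixel r from the principal point sees the ray r / f radians off the axis. A picture is of the moment at which its call begins: read the wrist's pose just before it.
- ctrl.finish_job(): hands the job in; it is judged then, once.
Trained networks look in a picture, given as the dict that the camera call returned (one of the last four; its "shot" number tells which), for a name from the list of things; names that differ only in an ending like _2 or _b are one class to them, and where a whole thing is asked for, a point or a joint stands for the part that bears it (a point fixed in the world has none). Each returns a list of dicts, best first, with "confidence" (0 to 1); they miss things now and then, are a little off and sometimes report something else, mostly with a low value. They report only what shows in the picture. A call takes as long as a camera call.
- eyes.search_frame(thing, picture): "box" ([left, top, right, bottom] in pixels, round what is visible of it).
- eyes.outline_of(thing, picture): "region" (420x560 bool, what is visible of it) and "box" ([left, top, right, bottom] in pixels, round what is visible of it).
- eyes.tip_of(thing, picture): "point" ([column, row] in pixels: a listed point, or the origin of a listed thing).
The state is a dict: "t": time; "q": joint angles; "dq": joint speeds; "effort": joint torques, N m; "tool_pos": TCP position; "tool_rot": TCP orientation; "contact_force": force on the tool from outside, world axes, zero at the start; "wrist_torque": the same for the moment, N m; "opening": finger opening in m; "grip_force": force on a finger pad.
Only numpy, scipy, OpenCV 4.12 (cv2) and the standard library are available. Lean on these libraries where they do the work, as an engineer would, in place of code of your own. Each camera call takes 0.05 s, during which the arm holds its last target. There are 200 camera calls.

TASK

Prepare the draw-down bench for a test stroke: first slide the stop along its rod, by its upright black grip, until the thin nose of its bar stands exactly opposite the tip of the pointed clip (not the square one), leaving the applicator block alone meanwhile. Then push the applicator along the channel, flat on the bed, until it rests against the stop bar, gently enough that the stop stays at the clip's tip. Do not disturb the jar and the weight standing behind the bench.

Things in the scene. Friction and masses are not known exactly. Their poses are not given: they have to be found in the camera images.
- bed: Draw-down bench, fixed: grey plate 330 mm long (its y), 137 mm wide (its x, -62 to +75 mm), top 12 mm up. Origin on the worktop under the channel's middle; y runs along the channel from the applicator's end to the stop, x away from the robot, z up. Channel: white strip 62 mm wide at x = 0, floor 14 mm up, rails 6 mm wide and 22 mm up beside it, ends open. Rod along x = 58 mm, brackets 36 mm high.
- stop (a joint): Position in m of the stop along the bed's y axis (0 = middle of the bed, growing away from the applicator; travel -0.05 to +0.125). The slide is stiff: it moves at about 5 N and stays where it is left, with no spring.
- stop_grip (a point): Middle of the black grip fin on the stop's carriage, 55 mm above the worktop: 12 mm thick along the bed's y, 26 mm wide along x, from 38 to 70 mm above the worktop, at x = 58 mm of the bed. Push it on either broad side or pinch it from above. Below it is the aluminium carriage, 36 mm along y, 30 mm across.
- stop_nose (a point): Free end of the thin black index nose, 5 mm wide, on the near end of the stop's aluminium bar; the bar crosses the channel. The nose's middle line has the same bed y as the grip fin and the bar.
- stop_face (a point): Middle of the stop bar's flat face that the applicator shall meet, 27 mm above the worktop, on the channel's middle line, 8 mm from the bar's middle towards the applicator. The bar is 16 mm thick along y, from 17 to 37 mm above the worktop. Axes as the bed's.
- clip_tip (a point): Tip of the pointed dark steel clip on the near edge of the bed (clip 33 mm long across the bed, 28 mm wide along it, 11 mm high on the plate). The tip points across the bed at the channel. Fixed. The stop is right when the nose has the same bed y as this tip; the tip may lie on either side of the stop. Axes as the bed's.
- square_clip: A square-ended dark steel clip of the same size on the same edge, not the mark. Fixed; its origin lies on the bed's near edge, 12 mm above the worktop.
- applicator_center (a point): Centre of the film applicator, a grey square metal block 58 x 58 x 36 mm, about 0.34 kg, loose in the channel near its -y end (top 50 mm above the worktop). Its sides are parallel to the rails, 2 mm play each side. This point is 18 mm above its underside. It slides on the channel floor with a few newtons.
- jar_center (a point): Centre of a small black jar, 52 mm across, 62 mm high, standing loose behind the bench. Leave it alone.
- weight_center (a point): Centre of a metal check weight with a knob, 34 mm across, 44 mm high, standing loose behind the bench. Leave it alone.

How it is judged:
On the way, in this order (a step that is already met when the one before it is completed fails the run):
1. The stop's nose stands opposite the tip of the pointed clip (within 5 mm along the bed) and at rest, while the applicator has not been moved (under 12 mm) (y of stop_nose in the frame of clip_tip between -0.005 and 0.005 m and velocity of joint stop between -0.005 and 0.005 m/s and distance of applicator_center from where it was at the start of the episode below 0.012 m), for 0.2 s.
2. The applicator stands against the stop bar (gap under 4 mm), with the stop still at the clip's tip (within 5 mm) (y of stop_nose in the frame of clip_tip between -0.005 and 0.005 m and y of applicator_center in the frame of stop_face between -0.033 and -0.025 m and x of applicator_center in the frame of stop_face between -0.008 and 0.008 m and angle between the y axis of applicator_center and the y axis of bed, either way round below 0.12 rad and angle between applicator_center's own z axis and vertical below 0.05 rad), for 0.2 s.
At the end, for the whole second after the job is handed in: The stop's nose is within 5 mm, along the bed, of the tip of the pointed clip; the applicator lies flat in the channel, its side against the stop bar (gap under 4 mm), square to the rails within 0.12 rad; both are at rest (all of step 2 and velocity of joint stop between -0.005 and 0.005 m/s and linear speed of applicator below 0.01 m/s); the robot touches nothing.
It fails at once if The applicator is lifted more than 8 mm off the bed or tipped over 0.25 rad (z of applicator_center in the frame of bed above 0.04 m or angle between applicator_center's own z axis and vertical above 0.25 rad).
It fails at once if The jar or the weight is shifted more than 20 mm or tipped (distance of any of jar_center, weight_center from where it was at the start of the episode above 0.02 m or angle between any of jar_center, weight_center's own z axis and vertical above 0.4 rad).
It also fails if it takes over 58 s, if anything falls off the work surface, if the arm or the gripper's body presses on something with over 40 N, if the wrist force passes 120 N, or if a joint passes its speed limit or range.

## Working session

There is one attempt and no reset: what is moved stays moved. The work goes in short steps, Python scripts to look and compute and a tool call to move; the robot and the scene stay as the last step left them, time stands still between calls to the robot, and variables do not carry over. Pictures are saved under pics/ and viewed, at most 10 in all, crops included, and the job is handed in when it is done.

Besides the shell and the picture viewer there is one more tool, called after "Request:" by a JSON object that holds its "fn" and its "kwargs", one argument or row to a line. apply_moves: Moves the arm, as the interface text tells. Its arguments: {"type":"object","properties":{"plan":{"type":"array","items":{"type":"array","items":{"type":"number"}}},"newtons":{"type":"number"}},"required":["plan"]}

```bash
mkdir -p pics
cat > h.py <<'E'
import numpy as np,cv2
from scipy.spatial.transform import Rotation as R
from station import telemetry,eyes,ctrl
def px2w(im,p,z=None):
    """pixel -> world, by depth (median 3x3) or by plane at height z (side/top)"""
    K=im["K"];T=im["pose"];u,v=p
    r=np.array([(u-K[0,2])/K[0,0],(v-K[1,2])/K[1,1],1.])
    if z is None:
        a=im["range_z"][int(v)-1:int(v)+2,int(u)-1:int(u)+2];d=np.median(a[a>0])
    else:
        d=(z-T[2,3])/(T[:3,:3]@r)[2]
    return T[:3,:3]@(r*d)+T[:3,3]
E
python3 - <<'E'
from h import *
o=telemetry.get_obs();print(o["t"],o["tool_pos"],o["tool_rot"],ctrl.pinch_z,o["opening"])
for c in ["top","side"]:
    im=eyes.get_image(c);cv2.imwrite(f"pics/{c}0.png",im["img"])
    print(c,im["pose"].round(3).tolist(),im["K"].round(1).tolist())
    for n,z in [("bed",0),("stop_grip",.055),("stop_nose",.027),("stop_face",.027),("clip_tip",.02),("square_clip",.012),("applicator_center",.032),("jar_center",.031),("weight_center",.022)]:
        for d in eyes.tip_of(n,im)[:2]:
            print(n,round(d["confidence"],2),np.round(d["point"],1),px2w(im,d["point"],z).round(4))
E
```

```text
0.0 [0.2123022  0.58754411 0.40346315] [-5.41895473e-01 -3.09393502e+00  3.08401132e-03] 0.1547 0.08530079986287543
top [[-0.008, -0.981, 0.192, 0.389], [-0.999, 0.016, 0.043, -0.12], [-0.045, -0.191, -0.98, 0.89], [0.0, 0.0, 0.0, 1.0]] [[519.9, 0.0, 277.2], [0.0, 519.9, 203.4], [0.0, 0.0, 1.0]]
bed 0.87 [269.  244.8] [ 0.4906 -0.0664  0.    ]
bed 0.63 [256.1 243.9] [ 0.4925 -0.0441  0.    ]
stop_grip 0.93 [253.5 204. ] [ 0.5518 -0.0445  0.055 ]
stop_nose 0.7 [254.3 205.1] [ 0.5553 -0.0433  0.027 ]
stop_nose 0.59 [252.1 268.9] [ 0.4479 -0.0398  0.027 ]
stop_face 0.96 [258.8 245.3] [ 0.4869 -0.0509  0.027 ]
clip_tip 0.56 [276.3 272.5] [ 0.442  -0.0795  0.02  ]
square_clip 0.6 [218.6 279.7] [0.4314 0.0181 0.012 ]
applicator_center 0.56 [343.2 247.8] [ 0.4805 -0.1905  0.032 ]
applicator_center 0.37 [276.2 270.9] [ 0.4439 -0.0799  0.032 ]
jar_center 0.87 [331.  153.6] [ 0.642 -0.175  0.031]
weight_center 0.83 [288. 165.] [ 0.6258 -0.1011  0.022 ]
side [[-0.996, -0.041, 0.084, 0.466], [-0.093, 0.345, -0.934, 0.861], [0.01, -0.938, -0.347, 0.415], [0.0, 0.0, 0.0, 1.0]] [[533.4, 0.0, 277.6], [0.0, 533.4, 214.5], [0.0, 0.0, 1.0]]
bed 0.79 [309.5 251.7] [ 0.4878 -0.0604  0.    ]
stop_grip 0.73 [278.  229.7] [ 0.5451 -0.0281  0.055 ]
stop_grip 0.35 [318.3 211.8] [ 0.4748 -0.1313  0.055 ]
stop_nose 0.95 [333.3 240.7] [ 0.4443 -0.0549  0.027 ]
stop_face 0.8 [309.  235.4] [ 0.4901 -0.0753  0.027 ]
clip_tip 0.67 [326.7 240.7] [ 0.4564 -0.07    0.02  ]
square_clip 0.54 [340.1 263.8] [0.4322 0.0114 0.012 ]
applicator_center 0.64 [316.1 212.1] [ 0.4799 -0.1923  0.032 ]
jar_center 0.63 [237.1 211.6] [ 0.645  -0.1784  0.031 ]
weight_center 0.66 [242.4 230.6] [ 0.6211 -0.0968  0.022 ]
```

```bash
python3 -c "
import cv2
a=cv2.imread('pics/top0.png')[130:310,170:400];cv2.imwrite('pics/top0c.png',cv2.resize(a,None,fx=3.3,fy=3.3,interpolation=2))
a=cv2.imread('pics/side0.png')[160:330,180:420];cv2.imwrite('pics/side0c.png',cv2.resize(a,None,fx=3.3,fy=3.3,interpolation=2))"
```

```text
(no output)
```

View pics/top0c.png

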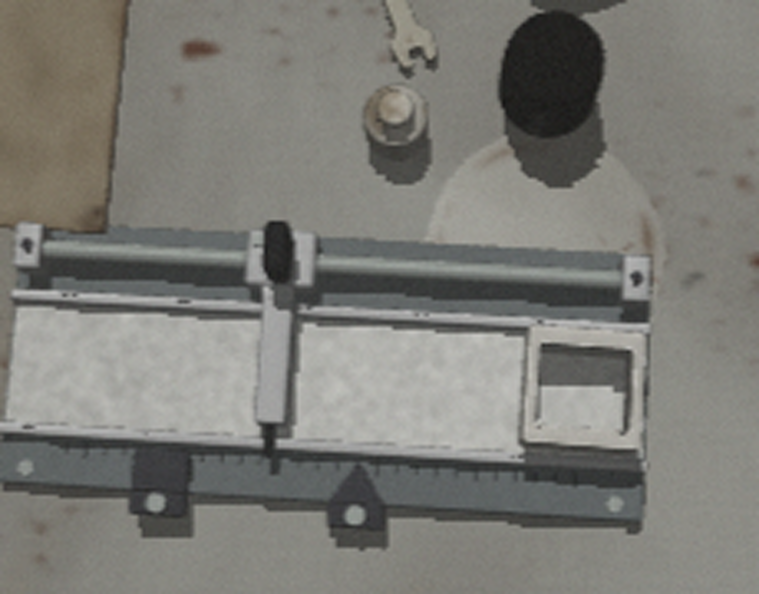

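View pics/side0c.png

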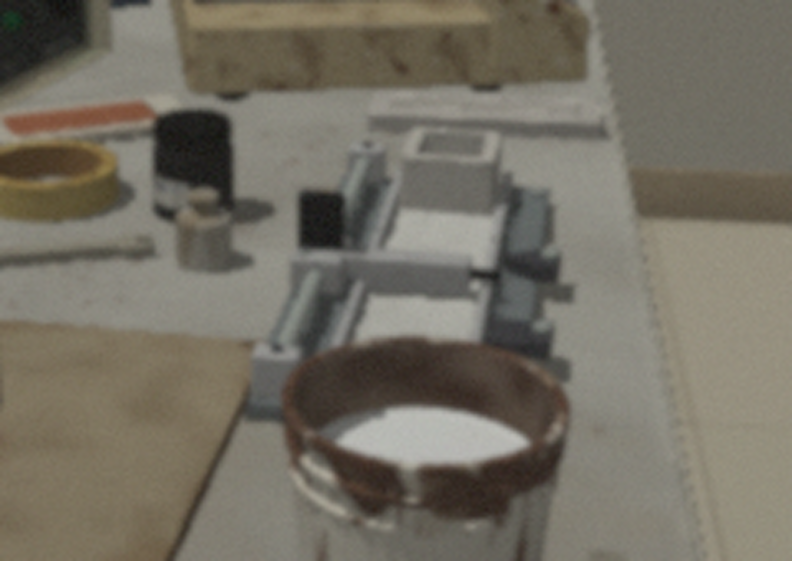

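The top crop shows the nose end at about (272,460), the pointed clip's tip at (360,465) and the square clip at left (160,450). The applicator is a hollow frame at the right (585,385), with the brackets at (28,245) and (637,277). The nose must move towards −y by about 45 mm.

Run:
```python
from h import *
o=telemetry.get_obs();M=R.from_rotvec(o["tool_rot"]).as_matrix();print("tool",M.round(3).tolist())
im=eyes.get_image("top")
f=lambda c,z:px2w(im,(170+c[0]/3.3,130+c[1]/3.3),z)
b1,b2=f((28,245),.036),f((637,277),.036);e1,e2=f((0,487),.012),f((640,530),.012)
print(b1,b2,e1,e2)
for a,b in((b1,b2),(e1,e2)):
    d=a-b;print("bed yaw of y axis vs +y (deg)",np.degrees(np.arctan2(-d[0],d[1])))
d=(b1-b2)[:2];yb=d/np.linalg.norm(d);xb=np.array([yb[1],-yb[0]])
mid=((b1+b2)/2)[:2]-.058*xb;print("bed origin",mid)
for n,c,z in(("nose",(272,468),.027),("tip",(360,465),.021),("grip top",(278,238),.07),("appl top",(585,385),.05)):
    w=f(c,z);print(n,w.round(4),"bed",((w[:2]-mid)@xb).round(4),((w[:2]-mid)@yb).round(4))
for k in("stop_grip","applicator_center"):
    for r in eyes.outline_of(k,im)[:1]:
        m=r["region"]&(im["range_z"]>0);v,u=np.nonzero(m);P=np.array([px2w(im,(a,b)) for a,b in zip(u,v)])
        print(k,r["confidence"],r["box"],np.percentile(P,[5,50,95],axis=0).round(4).tolist())
        h=P[P[:,2]>(.06 if k=="stop_grip" else .044)]
        print(len(h),h.mean(0).round(4) if len(h) else 0,(h.min(0).round(3),h.max(0).round(3)) if len(h) else 0)
```

```text
tool [[-0.94, 0.34, -0.0], [0.34, 0.94, -0.0], [0.0, -0.0, -1.0]]
[0.55716295 0.08424797 0.036     ] [ 0.53578257 -0.22466159  0.036     ] [0.43580652 0.1007827  0.012     ] [ 0.41121895 -0.22408541  0.012     ]
bed yaw of y axis vs +y (deg) -3.959265784907672
bed yaw of y axis vs +y (deg) -4.328167476537284
bed origin [ 0.48861119 -0.06620207]
nose [ 0.4431 -0.0403  0.027 ] bed -0.0472 0.0227
tip [ 0.4445 -0.0842  0.021 ] bed -0.0428 -0.021
grip top [ 0.5519 -0.047   0.07  ] bed 0.0618 0.0235
appl top [ 0.4803 -0.1956  0.05  ] bed 0.0006 -0.1297
stop_grip 0.86 [244.7, 197.2, 269.0, 269.4] [[0.4653, -0.0589, 0.0291], [0.5281, -0.0438, 0.0369], [0.5586, -0.032, 0.0695]]
121 [ 0.5482 -0.0457  0.0686] (array([ 0.536, -0.051,  0.06 ]), array([ 0.561, -0.04 ,  0.071]))
applicator_center 0.62 [327.3, 227.9, 365.8, 270.4] [[0.4511, -0.2219, 0.0155], [0.4804, -0.196, 0.0491], [0.5072, -0.1661, 0.0506]]
613 [ 0.4793 -0.1953  0.0493] (array([ 0.449, -0.225,  0.044]), array([ 0.509, -0.164,  0.051]))
```

Request:
{"fn": "apply_moves", "kwargs": {
  "plan": [
    [0.06,-0.04,-0.036,0,-0.05],
    [0.06,-0.08,-0.072,0,-0.12],
    [0.06,-0.12,-0.108,0,-0.2],
    [0.06,-0.15,-0.135,0,-0.275],
    [0.06,-0.18,-0.162,0,-0.275],
    [0.06,-0.21,-0.19,0,-0.275],
    [0.06,-0.24,-0.217,0,-0.275],
    [0.06,-0.266,-0.241,0,-0.275],
    [0.06,-0.266,-0.241,0,-0.275],
    [0.06,-0.266,-0.241,0,-0.275]
  ]
}}

```text
t: 1.98
tool_pos: [0.3822, 0.2674, 0.405]
tool_rot: [0.122, 3.138, -0.002]
contact_force: [0.3, 0.4, -0.1]
opening: 0.0602
grip_force: 0.0
```

Request:
{"fn": "apply_moves", "kwargs": {
  "plan": [
    [0.06,-0.02,-0.032,0,0],
    [0.06,-0.04,-0.064,0,0],
    [0.06,-0.06,-0.096,0,0],
    [0.06,-0.08,-0.128,0.0,0],
    [0.06,-0.1,-0.16,0.02,0],
    [0.06,-0.12,-0.19,0.04,0],
    [0.06,-0.14,-0.22,0.06,0],
    [0.06,-0.16,-0.25,0.08,0],
    [0.06,-0.18,-0.28,0.1,0],
    [0.06,-0.19,-0.299,0.105,0],
    [0.06,-0.19,-0.299,0.105,0],
    [0.06,-0.19,-0.299,0.105,0]
  ]
}}

```text
t: 2.98
tool_pos: [0.549, -0.0416, 0.2991]
tool_rot: [-0.115, -3.138, -0.001]
contact_force: [0.2, -0.3, -0.3]
opening: 0.06
grip_force: 0.0
```

```bash
cat >> h.py <<'E'
def wpx(im,o,p,z):
    """wrist fisheye pixel -> world on plane z"""
    K=im["K"];x=(p[0]-K[0,2])/K[0,0];y=(p[1]-K[1,2])/K[1,1];r=np.hypot(x,y)+1e-12
    v=np.array([x/r*np.sin(r),y/r*np.sin(r),np.cos(r)])
    T=np.eye(4);T[:3,:3]=R.from_rotvec(o["tool_rot"]).as_matrix();T[:3,3]=o["tool_pos"];T=T@im["hand_eye"]
    w=T[:3,:3]@v;return T[:3,3]+w*(z-T[2,3])/w[2]
yb=np.array([.0724,.9974]);xb=np.array([.9974,-.0724]);mid=np.array([.4886,-.0662])
bed=lambda w:np.round([(w[:2]-mid)@xb,(w[:2]-mid)@yb],4)
E
python3 - <<'E'
from h import *
o=telemetry.get_obs();im=eyes.get_image("wrist");print(o["t"],o["tool_pos"],o["tool_rot"])
cv2.imwrite("pics/w1.png",im["img"])
for n,z in [("stop_grip",.055),("stop_nose",.027),("clip_tip",.021),("stop_face",.027),("applicator_center",.032)]:
    for d in eyes.tip_of(n,im)[:2]:
        w=wpx(im,o,d["point"],z);print(n,round(d["confidence"],2),np.round(d["point"],1),w.round(4),bed(w))
E
```

```text
2.9833 [ 0.54896944 -0.04157323  0.29906722] [-1.15371354e-01 -3.13800233e+00 -1.24817698e-03]
stop_grip 0.73 [278.  229.1] [ 0.5531 -0.043   0.055 ] [0.0626 0.0278]
stop_grip 0.44 [ 86.8 146. ] [ 0.4786 -0.1804  0.055 ] [-0.0017 -0.1146]
stop_nose 0.78 [276.4  85.8] [ 0.4531 -0.037   0.027 ] [-0.0375  0.0266]
clip_tip 0.85 [222.8  85.4] [ 0.4486 -0.0772  0.021 ] [-0.0391 -0.0139]
stop_face 0.71 [218.1 294.6] [ 0.6234 -0.102   0.027 ] [ 0.137 -0.026]
stop_face 0.56 [266.1 139.8] [ 0.4927 -0.0476  0.027 ] [0.0028 0.0189]
applicator_center 0.6 [ 90.2 148.3] [ 0.4821 -0.1928  0.032 ] [ 0.0026 -0.1268]
```

View pics/w1.png

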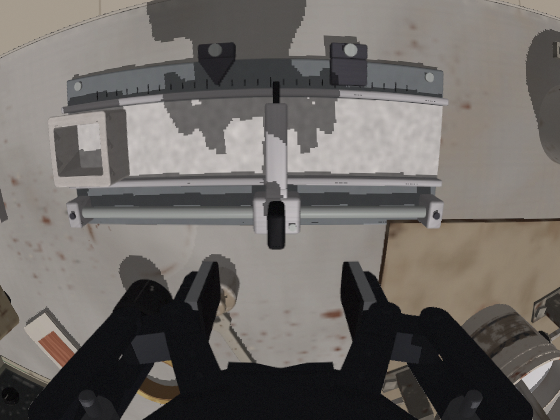

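Request:
{"fn": "apply_moves", "kwargs": {
  "plan": [
    [0.06,0,-0.003,0.03,0],
    [0.06,0,-0.003,0.06,0],
    [0.06,0,-0.003,0.08,0],
    [0.06,0,-0.003,0.081,0],
    [0.03,0,-0.003,0.081,0],
    [0.0,0,-0.003,0.081,0],
    [0.0,0,-0.003,0.081,0],
    [0.0,0,-0.003,0.081,0],
    [0.0,0,-0.003,0.081,0],
    [0.0,0,-0.003,0.081,0]
  ],
  "newtons": 30
}}

```text
t: 4.12
tool_pos: [0.5495, -0.0443, 0.221]
tool_rot: [0.113, 3.136, -0.001]
contact_force: [-0.3, 1.1, 6.6]
opening: 0.0117
grip_force: 34.8
```

Request:
{"fn": "apply_moves", "kwargs": {
  "plan": [
    [0.0,0,-0.005,-0.002,0],
    [0.0,0,-0.01,-0.002,0],
    [0.0,0,-0.015,-0.002,0],
    [0.0,0,-0.02,-0.002,0],
    [0.0,0,-0.025,-0.002,0],
    [0.0,0,-0.03,-0.002,0],
    [0.0,0,-0.035,-0.002,0],
    [0.0,0,-0.04,-0.002,0],
    [0.0,0,-0.043,-0.002,0],
    [0.0,0,-0.043,-0.002,0],
    [0.0,0,-0.043,-0.002,0],
    [0.0,0,-0.043,-0.002,0]
  ]
}}

```text
t: 5.12
tool_pos: [0.5462, -0.0869, 0.2211]
tool_rot: [0.113, 3.135, 0.001]
contact_force: [5.5, 2.0, -3.4]
opening: 0.0113
grip_force: 33.4
```

Run:
```python
from h import *
o=telemetry.get_obs();print(o["t"],o["tool_pos"])
im=eyes.get_image("wrist");it=eyes.get_image("top")
a=im["img"][20:170,150:350];b=it["img"][195:300,200:340]
cv2.imwrite("pics/c2.png",np.vstack([cv2.resize(a,(400*3//2,300),interpolation=2),cv2.resize(b,(600,300),interpolation=2)]))
for n,z in [("stop_nose",.027),("clip_tip",.021)]:
    for d in eyes.tip_of(n,im)[:2]:
        w=wpx(im,o,d["point"],z);print("w",n,round(d["confidence"],2),np.round(d["point"],1),w.round(4),bed(w))
    for d in eyes.tip_of(n,it)[:2]:
        w=px2w(it,d["point"],z);print("t",n,round(d["confidence"],2),np.round(d["point"],1),w.round(4),bed(w))
```

```text
5.1167 [ 0.54620137 -0.08690692  0.22111624]
w stop_nose 0.7 [277.4  68.5] [ 0.4478 -0.0809  0.027 ] [-0.0397 -0.0176]
w clip_tip 0.72 [275.3  67.6] [ 0.4466 -0.0819  0.021 ] [-0.0408 -0.0187]
```

View pics/c2.png

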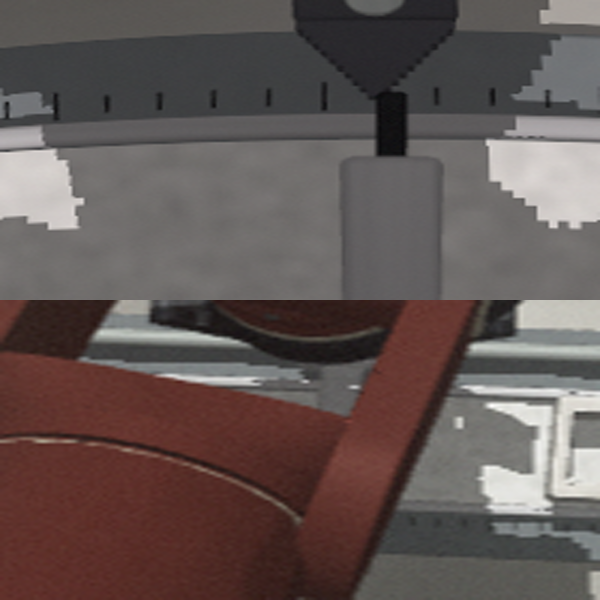

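The upper half (wrist view) shows the nose centre at column 391 and the clip tip at about 377. At 6 px/mm the nose is about 2.3 mm too far to +y, so I'll correct that before releasing.

Request:
{"fn": "apply_moves", "kwargs": {
  "plan": [
    [0.0,0,-0.001,0,0],
    [0.0,0,-0.002,0,0],
    [0.0,0,-0.0025,0,0],
    [0.0,0,-0.0025,0,0],
    [0.0,0,-0.0025,0,0],
    [0.03,0,-0.0025,0,0],
    [0.04,0,-0.0025,0,0],
    [0.04,0,-0.0025,0,0],
    [0.04,0,-0.0025,-0.03,0],
    [0.04,0,-0.0025,-0.06,0],
    [0.04,0,-0.0025,-0.08,0],
    [0.04,0,-0.0025,-0.08,0]
  ]
}}

```text
t: 6.42
tool_pos: [0.5469, -0.0902, 0.3067]
tool_rot: [0.113, 3.13, -0.004]
contact_force: [0.9, -0.4, 1.3]
opening: 0.04
grip_force: 0.0
```

Run:
```python
from h import *
o=telemetry.get_obs();print(o["t"],o["tool_pos"],o["tool_rot"])
im=eyes.get_image("wrist")
a=im["img"][50:200,20:360];cv2.imwrite("pics/c3.png",cv2.resize(a,(780,344),interpolation=2))
for n,z in [("stop_nose",.027),("clip_tip",.021),("applicator_center",.032)]:
    for d in eyes.tip_of(n,im)[:2]:
        w=wpx(im,o,d["point"],z);print("w",n,round(d["confidence"],2),np.round(d["point"],1),w.round(4),bed(w))
```

```text
6.4167 [ 0.54688751 -0.09021308  0.3067024 ] [ 0.11269776  3.13016852 -0.00443287]
w stop_nose 0.71 [282.2  78.7] [ 0.4485 -0.0822  0.027 ] [-0.0388 -0.0189]
w clip_tip 0.64 [285.5  76.2] [ 0.4463 -0.0795  0.021 ] [-0.0412 -0.0163]
w clip_tip 0.51 [305.7 124.7] [ 0.4852 -0.0665  0.021 ] [-0.0034 -0.0005]
```

View pics/c3.png

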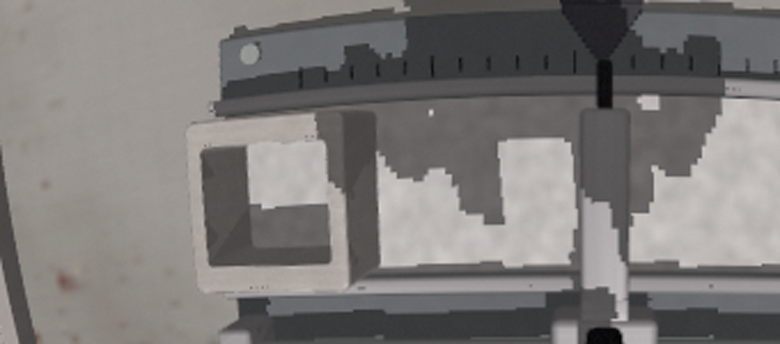

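The nose (604) lines up with the tip (602). Next I'll check for obstacles past the applicator's end.

Run:
```python
from h import *
im=eyes.get_image("side")
for p in [(327,190),(327,196),(327,199),(300,190),(360,198),(325,172),(300,150)]: print(p,px2w(im,p).round(3))
a=cv2.imread("pics/top0.png");cv2.imwrite("pics/t4.png",a)
it=eyes.get_image("top")
for p in [(380,250),(395,250),(410,250),(430,250),(450,250),(480,250)]: print(p,px2w(it,p).round(3))
```

```text
(327, 190) [ 0.458 -0.402  0.015]
(327, 196) [ 0.457 -0.36   0.013]
(327, 199) [ 0.457 -0.356  0.007]
(300, 190) [ 0.524 -0.394  0.015]
(360, 198) [ 0.379 -0.36   0.011]
(325, 172) [ 0.464 -0.447  0.048]
(300, 150) [ 0.528 -0.43   0.107]
(380, 250) [ 0.479 -0.255  0.   ]
(395, 250) [ 0.479 -0.281  0.   ]
(410, 250) [ 0.479 -0.306  0.   ]
(430, 250) [ 0.478 -0.339 -0.   ]
(450, 250) [ 0.477 -0.369  0.014]
(480, 250) [ 0.476 -0.419  0.012]
```

View pics/t4.png

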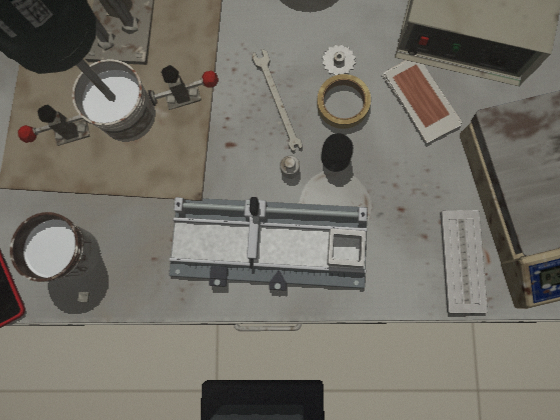

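Request:
{"fn": "apply_moves", "kwargs": {
  "plan": [
    [0.02,0.012,-0.035,0,0],
    [0.0,0.024,-0.07,0,0],
    [0.0,0.036,-0.105,0,0],
    [0.0,0.048,-0.14,0,0],
    [0.0,0.06,-0.18,0,0],
    [0.0,0.06,-0.18,0.03,0],
    [0.0,0.06,-0.18,0.06,0],
    [0.0,0.06,-0.18,0.085,0],
    [0.0,0.06,-0.18,0.105,0],
    [0.0,0.06,-0.18,0.108,0],
    [0.0,0.06,-0.18,0.108,0],
    [0.0,0.06,-0.18,0.108,0]
  ]
}}

```text
t: 7.72
tool_pos: [0.4727, -0.2648, 0.193]
tool_rot: [-0.113, -3.14, 0.0]
contact_force: [1.3, 0.0, 0.6]
opening: 0.0005
grip_force: 0.0
```

Run:
```python
from h import *
o=telemetry.get_obs();print(o["t"],o["tool_pos"],bed(o["tool_pos"]),o["opening"],o["contact_force"])
im=eyes.get_image("wrist")
cv2.imwrite("pics/w5.png",im["img"])
```

```text
7.7167 [ 0.47269061 -0.26482523  0.19299147] [-0.0015 -0.1993] 0.0004938672660160354 [1.28688634 0.0151218  0.58616965]
```

View pics/w5.png

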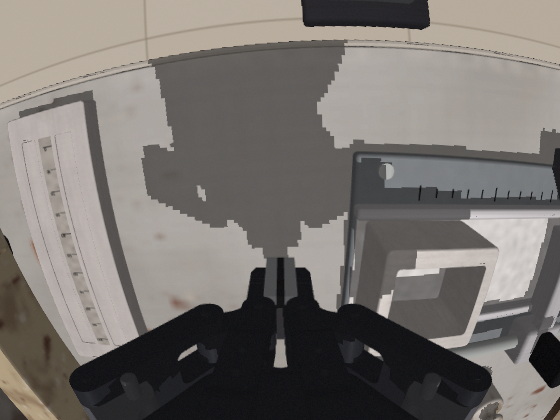

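Request:
{"fn": "apply_moves", "kwargs": {
  "plan": [
    [0.0,0,0.008,0,0],
    [0.0,0,0.016,0,0],
    [0.0,0,0.022,0,0],
    [0.0,0,0.027,0,0],
    [0.0,0,0.033,0,0],
    [0.0,0,0.039,0,0],
    [0.0,0,0.045,0,0],
    [0.0,0,0.051,0,0],
    [0.0,0,0.057,0,0],
    [0.0,0,0.063,0,0],
    [0.0,0,0.068,0,0],
    [0.0,0,0.07,0,0]
  ]
}}

```text
t: 8.77
tool_pos: [0.4779, -0.1946, 0.1933]
tool_rot: [0.112, 3.139, -0.002]
contact_force: [-0.4, -5.4, 4.2]
opening: 0.0
grip_force: 2.7
```

```bash
cat >> h.py <<'E'
def gap(show=None):
    o=telemetry.get_obs();print(o["t"],o["tool_pos"].round(4),bed(o["tool_pos"]),o["contact_force"].round(2))
    im=eyes.get_image("wrist")
    if show: cv2.imwrite(show,im["img"])
    for n,z in [("stop_face",.027),("applicator_center",.032),("stop_nose",.027),("clip_tip",.021)]:
        for d in eyes.tip_of(n,im)[:1]:
            w=wpx(im,o,d["point"],z);print("w",n,round(d["confidence"],2),np.round(d["point"],1),bed(w))
    it=eyes.get_image("top");K=it["K"];Z=it["range_z"]
    v,u=np.nonzero(Z>0);d=Z[v,u];P=np.c_[(u-K[0,2])/K[0,0]*d,(v-K[1,2])/K[1,1]*d,d]@it["pose"][:3,:3].T+it["pose"][:3,3]
    x=(P[:,:2]-mid)@xb;y=(P[:,:2]-mid)@yb
    # heights in the channel, profile along y: 14 floor, 37 bar, 50 block
    for x0,x1 in((-.028,-.023),(-.012,.012),(.023,.028)):
        s=(x>x0)&(x<x1)&(y>-.17)&(y<.02)
        k=np.round(y[s]/.004).astype(int);print((x0,x1),[(i*4,int(1e3*np.median(P[s][k==i,2]))) for i in np.unique(k)])
    return im,it
E
python3 -c "
from h import *
gap('pics/w6.png')"
```

```text
8.7667 [ 0.4779 -0.1946  0.1933] [-0.0014 -0.1288] [-0.45 -5.39  4.17]
w stop_face 0.86 [465.6 276.9] [ 0.0014 -0.0275]
w applicator_center 0.94 [367.9 288.5] [ 0.0015 -0.0863]
w stop_nose 0.74 [493.7 206.2] [-0.0391 -0.0191]
(-0.028, -0.023) [(np.int64(-168), 346), (np.int64(-164), 341), (np.int64(-160), 335), (np.int64(-156), 336), (np.int64(-152), 336), (np.int64(-148), 334), (np.int64(-144), 334), (np.int64(-140), 334), (np.int64(-136), 333), (np.int64(-132), 331), (np.int64(-128), 330), (np.int64(-124), 329), (np.int64(-120), 326), (np.int64(-116), 326), (np.int64(-112), 324), (np.int64(-108), 321), (np.int64(-104), 259), (np.int64(-100), 221), (np.int64(-96), 312), (np.int64(-92), 305), (np.int64(-88), 300), (np.int64(-84), 50), (np.int64(-80), 49), (np.int64(-76), 50), (np.int64(-72), 357), (np.int64(-68), 367), (np.int64(-64), 369), (np.int64(-60), 371), (np.int64(-56), 371), (np.int64(-28), 30), (np.int64(-24), 31), (np.int64(-20), 30), (np.int64(-16), 28), (np.int64(-12), 13), (np.int64(-8), 14), (np.int64(-4), 14), (np.int64(0), 13), (np.int64(4), 13), (np.int64(8), 13), (
[... 1281 characters left out ...]
np.int64(-120), 331), (np.int64(-116), 333), (np.int64(-112), 333), (np.int64(-108), 334), (np.int64(-104), 335), (np.int64(-100), 333), (np.int64(-96), 340), (np.int64(-92), 342), (np.int64(-88), 342), (np.int64(-84), 343), (np.int64(-80), 339), (np.int64(-76), 327), (np.int64(-72), 320), (np.int64(-68), 317), (np.int64(-52), 14), (np.int64(-48), 13), (np.int64(-44), 13), (np.int64(-40), 13), (np.int64(-36), 13), (np.int64(-32), 14), (np.int64(-28), 15), (np.int64(-24), 36), (np.int64(-20), 36), (np.int64(-16), 37), (np.int64(-12), 35), (np.int64(-8), 14), (np.int64(-4), 14), (np.int64(0), 12), (np.int64(4), 13), (np.int64(8), 14), (np.int64(12), 13), (np.int64(16), 13), (np.int64(20), 14)]
```

View pics/w6.png

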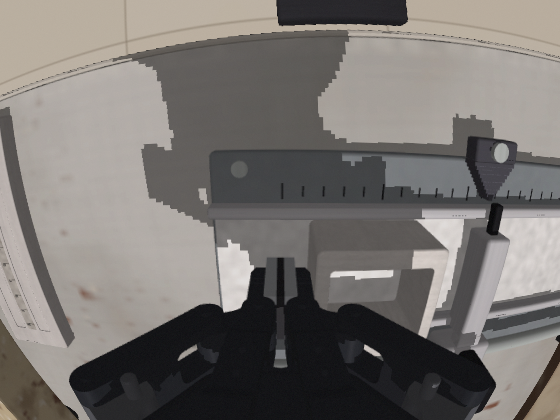

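Wrist view: the applicator is in contact with the fingers and the nose is still at the tip. About 30 mm remain; I'll go 26 mm and then creep.

Request:
{"fn": "apply_moves", "kwargs": {
  "plan": [
    [0.0,0,0.004,0,0],
    [0.0,0,0.008,0,0],
    [0.0,0,0.012,0,0],
    [0.0,0,0.016,0,0],
    [0.0,0,0.02,0,0],
    [0.0,0,0.023,0,0],
    [0.0,0,0.025,0,0],
    [0.0,0,0.026,0,0],
    [0.0,0,0.026,0,0]
  ]
}}

```text
t: 9.82
tool_pos: [0.4792, -0.1685, 0.1923]
tool_rot: [-0.112, -3.139, -0.001]
contact_force: [-0.2, -0.4, -0.9]
opening: 0.0001
grip_force: 0.4
```

```bash
python3 -c "
from h import *
im,it=gap()
a=im['img'][130:350,290:520];cv2.imwrite('pics/w7.png',cv2.resize(a,None,fx=2.7,fy=2.7,interpolation=2))" | cut -c1-130
```

```text
9.8167 [ 0.4792 -0.1685  0.1923] [-0.002  -0.1027] [-0.21 -0.44 -0.91]
w applicator_center 0.78 [369.4 290.4] [ 0.0013 -0.0592]
w stop_nose 0.91 [456.1 209. ] [-0.0386 -0.017 ]
w clip_tip 0.86 [444.2 198.5] [-0.042  -0.0214]
(-0.028, -0.023) [(np.int64(-164), 321), (np.int64(-160), 327), (np.int64(-156), 340), (np.int64(-152), 346), (np.int64(-148), 347
(-0.012, 0.012) [(np.int64(-168), 321), (np.int64(-164), 329), (np.int64(-160), 333), (np.int64(-156), 335), (np.int64(-152), 335)
(0.023, 0.028) [(np.int64(-136), 313), (np.int64(-132), 313), (np.int64(-128), 316), (np.int64(-124), 320), (np.int64(-120), 321),
```

View pics/w7.png

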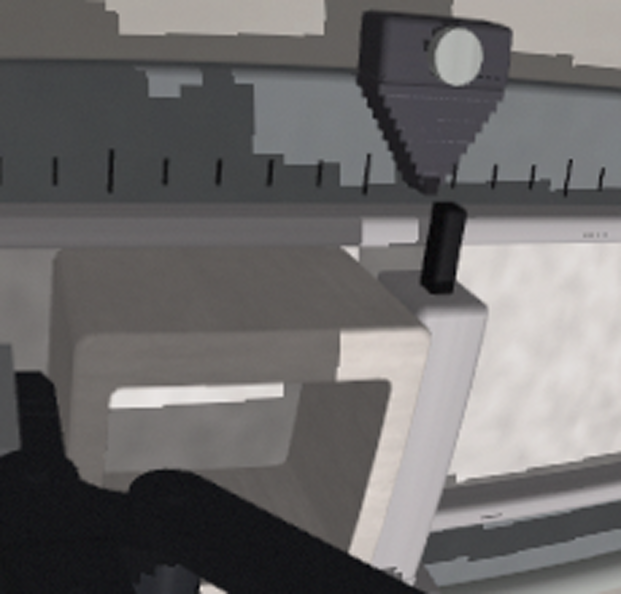

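The crop shows a strip about 4 mm wide between the block's far-bottom corner (345,248) and the bar's end (378,270). I'll creep forward.

Request:
{"fn": "apply_moves", "kwargs": {
  "plan": [
    [0.0,0,0.0005,0,0],
    [0.0,0,0.001,0,0],
    [0.0,0,0.0015,0,0],
    [0.0,0,0.002,0,0],
    [0.0,0,0.0025,0,0]
  ]
}}

```text
t: 10.53
tool_pos: [0.4796, -0.1667, 0.1928]
tool_rot: [0.113, 3.139, -0.001]
contact_force: [0.4, -2.9, -0.6]
opening: -0.0001
grip_force: 1.2
```

Request:
{"fn": "apply_moves", "kwargs": {
  "plan": [
    [0.0,0,0.0004,0,0],
    [0.0,0,0.0008,0,0]
  ]
}}

```text
t: 10.7
tool_pos: [0.4797, -0.1658, 0.1928]
tool_rot: [0.113, 3.139, -0.0]
contact_force: [-0.4, -1.9, 0.6]
opening: 0.0
grip_force: 1.2
```

Request:
{"fn": "apply_moves", "kwargs": {
  "plan": [
    [0.0,0,0.0004,0,0],
    [0.0,0,0.0008,0,0]
  ]
}}

```text
t: 10.87
tool_pos: [0.4797, -0.1649, 0.1927]
tool_rot: [0.113, 3.14, -0.0]
contact_force: [0.0, -2.9, -0.0]
opening: -0.0002
grip_force: 1.2
```

```bash
python3 -c "
from h import *
im,it=gap()
a=im['img'][130:350,290:520];cv2.imwrite('pics/w8.png',cv2.resize(a,None,fx=2.7,fy=2.7,interpolation=2))" | cut -c1-80
```

```text
10.8667 [ 0.4797 -0.1649  0.1927] [-0.0017 -0.0991] [ 0.04 -2.95 -0.04]
w applicator_center 0.86 [368.7 291.2] [ 0.0023 -0.0559]
w stop_nose 0.84 [449.4 205.1] [-0.0401 -0.0176]
w clip_tip 0.6 [439.3 201.6] [-0.04   -0.0203]
(-0.028, -0.023) [(np.int64(-160), 321), (np.int64(-156), 326), (np.int64(-152),
(-0.012, 0.012) [(np.int64(-164), 319), (np.int64(-160), 330), (np.int64(-156), 
(0.023, 0.028) [(np.int64(-132), 313), (np.int64(-128), 315), (np.int64(-124), 3
```

View pics/w8.png

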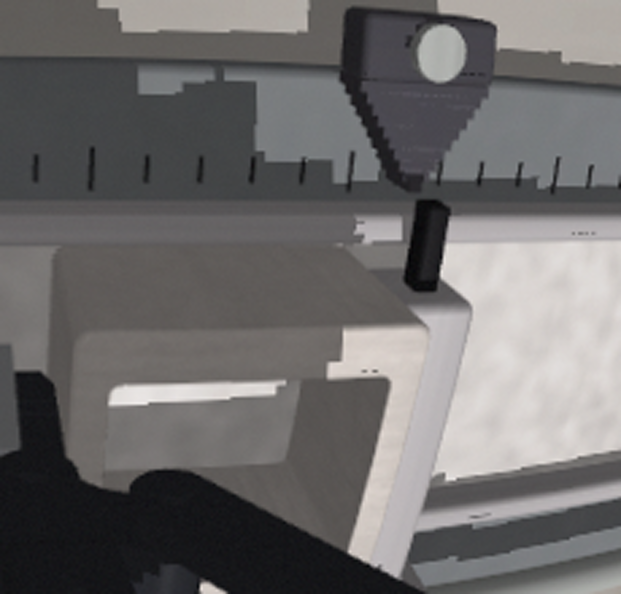

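All 10 views are used, so I'll go on by force. Sliding friction is about 2–3 N, and contact with the stop will add to it.

Request:
{"fn": "apply_moves", "kwargs": {
  "plan": [
    [0.0,0,0.0004,0,0],
    [0.0,0,0.0008,0,0],
    [0.0,0,0.001,0,0]
  ]
}}

```text
t: 11.42
tool_pos: [0.4798, -0.164, 0.1928]
tool_rot: [0.113, 3.139, -0.001]
contact_force: [0.6, -4.8, 0.5]
opening: 0.0002
grip_force: 1.6
```

Request:
{"fn": "apply_moves", "kwargs": {
  "plan": [
    [0.0,0,0.0004,0,0],
    [0.0,0,0.0007,0,0]
  ]
}}

```text
t: 11.58
tool_pos: [0.48, -0.1636, 0.193]
tool_rot: [0.112, 3.139, -0.002]
contact_force: [0.9, -5.4, -0.6]
opening: 0.0
grip_force: 2.8
```

Request:
{"fn": "apply_moves", "kwargs": {
  "plan": [
    [0.0,0,0.0003,0,0],
    [0.0,0,0.0006,0,0]
  ]
}}

```text
t: 11.75
tool_pos: [0.4801, -0.1632, 0.1931]
tool_rot: [0.112, 3.139, -0.003]
contact_force: [-0.2, -6.5, -0.1]
opening: -0.0003
grip_force: 3.3
```

```bash
python3 -c "
from h import *
gap()" | cut -c1-80
```

```text
11.75 [ 0.4801 -0.1632  0.1931] [-0.0015 -0.0974] [-0.22 -6.46 -0.11]
w applicator_center 0.87 [366.9 288.4] [ 0.0013 -0.0556]
w stop_nose 0.95 [448.7 204.1] [-0.0401 -0.0167]
w clip_tip 0.95 [439.2 195. ] [-0.0429 -0.0195]
(-0.028, -0.023) [(np.int64(-160), 319), (np.int64(-156), 324), (np.int64(-152),
(-0.012, 0.012) [(np.int64(-164), 317), (np.int64(-160), 325), (np.int64(-156), 
(0.023, 0.028) [(np.int64(-136), 309), (np.int64(-132), 311), (np.int64(-128), 3
```

The force built up to 6.5 N, so the block is touching the stop. I'll back off, rise and verify.

Request:
{"fn": "apply_moves", "kwargs": {
  "plan": [
    [0.0,0,-0.003,0,0],
    [0.0,0,-0.015,0,0],
    [0.0,0,-0.04,0,0],
    [0.0,0,-0.06,-0.03,0],
    [0.0,0,-0.06,-0.06,0],
    [0.0,0,-0.06,-0.1,0],
    [0.0,0,-0.08,-0.13,0],
    [0.0,0,-0.11,-0.15,0],
    [0.0,0,-0.14,-0.15,0],
    [0.0,0,-0.16,-0.15,0],
    [0.0,0,-0.16,-0.15,0]
  ]
}}

```text
t: 12.97
tool_pos: [0.4677, -0.3256, 0.3434]
tool_rot: [0.118, 3.138, -0.002]
contact_force: [-0.6, 0.4, 0.3]
opening: -0.0001
grip_force: 0.0
```

Run:
```python
from h import *
o=telemetry.get_obs();print(o["t"],o["tool_pos"].round(3),o["contact_force"].round(1))
it=eyes.get_image("top")
for n,z in [("stop_face",.027),("applicator_center",.032),("stop_nose",.027),("clip_tip",.021)]:
    for d in eyes.tip_of(n,it)[:2]: print(n,round(d["confidence"],2),np.round(d["point"],1),bed(px2w(it,d["point"],z)))
K=it["K"];Z=it["range_z"];v,u=np.nonzero(Z>0);d=Z[v,u]
P=np.c_[(u-K[0,2])/K[0,0]*d,(v-K[1,2])/K[1,1]*d,d]@it["pose"][:3,:3].T+it["pose"][:3,3]
x=(P[:,:2]-mid)@xb;y=(P[:,:2]-mid)@yb
for x0 in(-.025,-.015,0,.015,.025):
    s=(abs(x-x0)<.004)&(y>-.1)&(y<.0);b=y[s&(P[:,2]>.044)&(P[:,2]<.06)];r=y[s&(P[:,2]>.033)&(P[:,2]<.04)]
    print(x0,"block",(b.min(),b.max()) if len(b) else None,"bar",(r.min(),r.max()) if len(r) else None, "floor seen between", [round(float(k),4) for k in y[s&(P[:,2]<.025)&(y>-.04)&(y<-.015)]])
s=(P[:,2]>.06)&(P[:,2]<.075)&(abs(x-.058)<.02)&(abs(y)<.06);print("fin y",y[s].mean(),y[s].min(),y[s].max())
```

```text
12.9667 [ 0.468 -0.326  0.343] [-0.6  0.4  0.3]
stop_face 0.86 [283.9 245.4] [-0.0004 -0.0267]
applicator_center 0.66 [303.2 242.4] [ 0.0059 -0.0585]
stop_nose 0.75 [275.8 268.8] [-0.0399 -0.0158]
clip_tip 0.59 [276.1 273.7] [-0.0476 -0.0165]
-0.025 block (np.float64(-0.08405641648218348), np.float64(-0.027366146067177615)) bar (np.float64(-0.06493225446244417), np.float64(-0.011971995236840656)) floor seen between [-0.0151, -0.0212, -0.023, -0.0247, -0.0264, -0.0215, -0.0232, -0.0247, -0.0265, -0.0285, -0.0249, -0.0265, -0.0283, -0.0299, -0.0316, -0.0333, -0.0349, -0.0367, -0.0385]
-0.015 block (np.float64(-0.08504653738985281), np.float64(-0.02831495939096902)) bar (np.float64(-0.03312259387537655), np.float64(-0.01139403524781372)) floor seen between [-0.034, -0.0356, -0.0372, -0.0389, -0.034, -0.0357, -0.0374, -0.0391, -0.034, -0.0358, -0.0374, -0.0391]
0 block (np.float64(-0.08448808821913285), np.float64(-0.027429635331483685)) bar (np.float64(-0.02569966603997505), np.float64(-0.012103813750403031)) floor seen between [-0.0331, -0.0348, -0.0364, -0.0332, -0.0348, -0.0364, -0.0381, -0.0399, -0.0331, -0.0349, -0.0366, -0.0383, -0.0399, -0.0333, -0.0349, -0.0367, -0.0383, -0.0335, -0.0351, -0.0368, -0.0384]
0.015 block (np.float64(-0.08501611555408999), np.float64(-0.02808376993370366)) bar (np.float64(-0.07910805023677163), np.float64(-0.010915996969200053)) floor seen between [-0.0338, -0.0355, -0.0372, -0.0389, -0.034, -0.0357, -0.0374, -0.0391, -0.0341, -0.0358, -0.0374, -0.039, -0.0342, -0.0358, -0.0375, -0.0392, -0.0359, -0.0393]
0.025 block (np.float64(-0.08481886120715082), np.float64(-0.027514608321406984)) bar (np.float64(-0.06880045655308158), np.float64(-0.012162074879537113)) floor seen between []
fin y -0.01909634056509048 -0.02492240673937105 -0.012883532978041795
```

```bash
python3 -c "
from h import *
print(ctrl.finish_job())"
```

```text
the job is handed in; nothing more can be done
None
```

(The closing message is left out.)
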